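# Stand the fallen dark carving upright in its crate

### The job

The slim dark wooden figure has tipped over and leans across its deep blue crate. Tip it up so that it stands upright on its own square base on the floor of that same crate, without lifting it out over the walls, and let go. Leave the pale figure leaning in the other crate as it is.

Things in the scene. Friction and masses are not known exactly. Their poses are not given: they have to be found in the camera images.
- dark_figure: slim figure of near-black wood, 276 mm tall, 0.2 to 0.33 kg, loose. Square base 56 x 56 x 24 mm, then a square shaft 28 x 28 mm from 24 to 238 mm up (grip anywhere on it), then a rounded head 38 mm across. Origin: centre of the base's underside; z runs up the shaft, x and y square to the faces. At the start it leans 40 degrees from vertical; with its base flat on the floor it stands alone.
- pale_figure: the same figure in pale yellow wood, same size and axes, leaning the same way in the other crate; to be left alone
- crate_dark: deep blue open crate with the dark figure, fixed. Outside 166.5 (x) x 136 (y) x 158 mm, walls and floor 8 mm thick. Origin: centre of its underside, z up. At the start the figure leans towards the crate's +x: its base touches the -x wall, the base's +x edge stands on the floor, the shaft lies on the +x rim 185 mm up from the underside; the last 90 mm stick out.
- crate_pale: an identical blue crate, fixed to the bench, that holds the pale figure; same size and axes. Which crate stands on the left and which on the right changes.
Not all that is in view belongs to the job. Leave any green, pink or red look-alike of the crate_dark alone.

How it is judged:
By the outcome, as a careful person would: the job done as asked, in the order asked, and still so for the second after the job is handed in, with the robot touching nothing.
It also fails if it takes over 35 s, if anything falls off the work surface, if the arm or the gripper's body presses on something with over 40 N, if the wrist force passes 120 N, or if a joint passes its speed limit or range.

### The arm

A 6-joint arm with a two-finger parallel gripper is mounted at the origin on the work surface. World frame = base frame: x ahead of the robot, y to its left, z up, the work surface at z = 0. Lengths are in m, angles in rad, forces in N, time in s.
With the tool pointing down it reaches from about 0.425 to 0.95 m from the base axis. Payload 3.5 kg.
Tool frame: the origin (TCP) lies midway between the tips of the shut fingers; the grasp point (between the pads) lies 19 mm behind it; z points along the fingers, y is the line along which they close (so a half turn about z gives the same grasp; the last joint's range is limited). The gripper opens to 85 mm and grips with 20 to 120 N. Pads are 22 mm wide; open, the fingers measure 114 mm over their backs; the gripper's body (76 mm by 85 mm) begins 54 mm behind the grasp point. The pads swing forward as they close: fully open they stand 13 mm farther back than shut.
Start: joints at [-1.468, 0.286, 1.577, -0, 1.279, -0.15], TCP at [0.169, -0.654, 0.231] pointing down, gripper open.
Joint ranges: [-2.77, 2.77], [-0.9, 2.22], [0.21, 2.48], [-1.53, 4.67], [0.24, 2.81], [-2.84, 2.84]. Speed limits (rad/s): [2.79, 2.79, 3.14, 3.14, 3.14, 3.14].

### API

Orientations are given as a unit quaternion [x, y, z, w].
In Python, from plant import ctrl gives the robot as it stands.
- The arm moves only by the tool send_rows, never from a script. Its argument "series" is a list that holds one entry, the list of rows, each a list of 7 numbers: the shift along the tool's x, y, z in cm, then the turn, a rotation vector about the tool's x, y, z in rad, then the opening, from -1 (shut) to 1 (fully open). In form: [[[x, y, z, rx, ry, rz, jaw], ...]]. A call has 1 to 10 rows; each row shifts and turns the commanded pose from where the row before left it, along the tool's axes as they then stand; what a row does not reach is not made up. A row lasts 1/8 s, in which the tool goes at most 62.5 mm and 10.7 degrees, less where a joint would pass 70% of its speed; a pose out of reach is approached as far as the arm can. A call is refused whole if a number of a shift passes 6.25 or a number of a turn 0.188, either way. A call with a gripper value outside its range is refused whole. The fingers move at their own pace and stop on an object; "force" is the grip in N (left out, the last holds). Time passes only in rows, so rows that do not move let the fingers close. It gives the time, the measured TCP pose, the force, the opening and the grip force at its end, in the units of the state.
- ctrl.get_state(): the state, without advancing time (a new reading comes with each control period).
- ctrl.read_camera(name): name is "side" or "top" or "wrist"; returns a dict with "img" (400x640x3 uint8, red, green, blue), "fx", "fy", "cx", "cy" (pixels), "k1" (the pictures are not rectified: a ray, as slopes to the right and down, at radius r is drawn at 1 + k1 r^2 times it, then the intrinsics apply), "R" (3x3) and "t" (3): a world point X has camera coordinates R X + t; the wrist camera has in their place "hand_eye" (4x4, takes a point from camera to tool coordinates, whose origin is the TCP and whose axes are the flange's). Camera axes: x right, y down, z forward; pixel columns grow to the right and rows downward; lengths in m; the calibration is good to about 2 mm. A picture is of the moment at which its call begins: read the wrist's pose just before it. There is no depth.
- ctrl.sign_off(): hands the job in; it is judged then, once.
The state is a dict: "time": time; "qpos": joint angles; "dq": joint speeds; "joint_efforts": joint torques, N m; "eef_pos": TCP position; "tcp_rot": TCP orientation; "contact_force": force on the tool from outside, world axes, zero at the start; "wrist_torque": the same for the moment, N m; "opening": opening from 0.0 (shut) to 1.0 (fully open); "finger_force": force on a finger pad.
Only numpy, scipy, OpenCV 4.12 (cv2) and the standard library are available. Lean on these libraries where they do the work, as an engineer would, in place of code of your own. Each camera call takes 0.05 s, during which the arm holds its last target. There are 200 camera calls.

## Working session

There is one attempt and no reset: what is moved stays moved. The work goes in short steps, Python scripts to look and compute and a tool call to move; the robot and the scene stay as the last step left them, time stands still between calls to the robot, and variables do not carry over. Pictures are saved under pics/ and viewed, at most 10 in all, crops included, and the job is handed in when it is done.

Besides the shell and the picture viewer there is one more tool, called by a JSON object that holds its "method" and its "body", one argument or row to a line. send_rows: Moves the arm, as the interface text tells. Its arguments: {"type":"object","properties":{"series":{"type":"array"},"force":{"type":"number"}},"required":["series"]}

```bash
mkdir -p pics; cat > h.py <<'E'
import numpy as np,cv2
from plant import ctrl
from scipy.spatial.transform import Rotation as Ro
E
python3 - <<'E'
from h import *
import pickle
d={}
for n in ["side","top"]:
    c=ctrl.read_camera(n); d[n]=c
    cv2.imwrite(f"pics/{n}0.png",c["img"][:,:,::-1])
    print(n,{k:np.round(v,4).tolist() for k,v in c.items() if k!="img"})
pickle.dump(d,open("c0.pkl","wb"))
print(ctrl.get_state())
E
```

```text
side {'fx': 441.6459, 'fy': 441.6459, 'cx': 317.3147, 'cy': 201.1931, 'k1': -0.0808, 'R': [[-0.7135, 0.7007, 0.0077], [0.6611, 0.6767, -0.3242], [-0.2323, -0.2262, -0.946]], 't': [0.2955, -0.3165, 1.2903]}
top {'fx': 390.8279, 'fy': 390.8279, 'cx': 325.029, 'cy': 197.7232, 'k1': -0.0262, 'R': [[-0.0273, -0.9993, 0.0251], [-0.9978, 0.0258, -0.0608], [0.0601, -0.0267, -0.9978]], 't': [0.04, 0.4742, 0.9355]}
{'time': 0.1, 'qpos': array([-1.46799941e+00,  2.87099356e-01,  1.57804294e+00, -5.98129074e-06,
        1.27858819e+00, -1.49994443e-01]), 'dq': array([ 0.00120465, -0.00149681, -0.00355209,  0.00101965, -0.00118219,
       -0.0011673 ]), 'joint_efforts': array([ 7.09535962e-04, -4.07296443e+01, -2.93700635e+01, -1.37203583e-04,
        3.43289335e-03, -9.96395755e-06]), 'eef_pos': array([ 0.16879166, -0.65293976,  0.23006396]), 'tcp_rot': array([ 9.92022019e-01,  1.26060188e-01,  2.23606140e-05, -1.06868644e-03]), 'contact_force': array([-0.9236147 ,  0.06633023, -0.94568911]), 'wrist_torque': array([ 0.04289062,  0.01463477, -0.00413739]), 'finger_force': 0.0, 'opening': 0.9978492147244813}
```

View pics/side0.png

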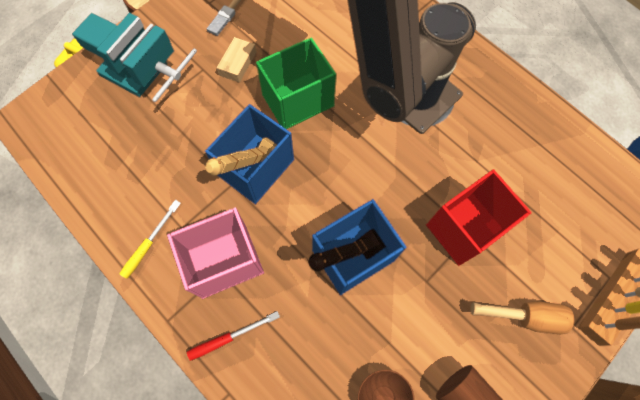

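View pics/top0.png

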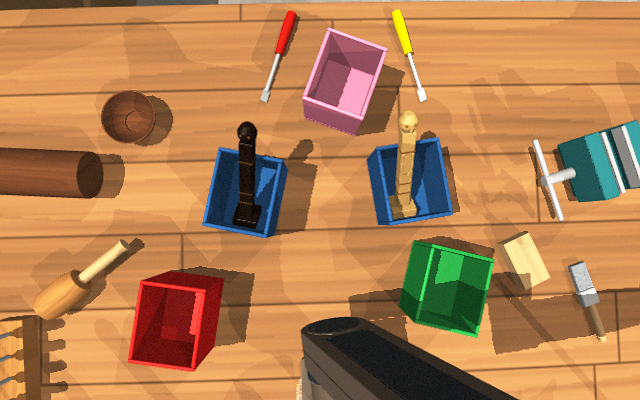

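The side view shows the dark figure in a blue crate: head at (325,259), base at (372,243). The top view shows its head at (247,131) and base at (247,214). The crate rim corners in the top view are about (219,149), (287,160), (271,237) and (203,225).

Candidates in the top view:
- the dark figure (247,175)
- the pale figure (407,165)
- the dark figure's shadow (300,150)
- dark turned wood (130,117) and (60,172)
- pink, green and red crates (345,80), (447,287) and (177,320)

I choose the near-black figure at (247,175), in the blue crate at (245,192). Next is a close crop to check it.

```bash
python3 - <<'E'
from h import *
import pickle
d=pickle.load(open("c0.pkl","rb"))
a=d["top"]["img"][110:250,190:300]; b=d["side"]["img"][190:300,300:412]
f=lambda i:cv2.copyMakeBorder(cv2.resize(i,None,fx=3.57,fy=3.57,interpolation=cv2.INTER_CUBIC),0,500-round(i.shape[0]*3.57),0,400-round(i.shape[1]*3.57),0)[:500,:400]
im=np.hstack([f(a),f(b)]);cv2.imwrite("pics/crop0.png",im[:,:,::-1])
E
```

```text
(no output)
```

View pics/crop0.png

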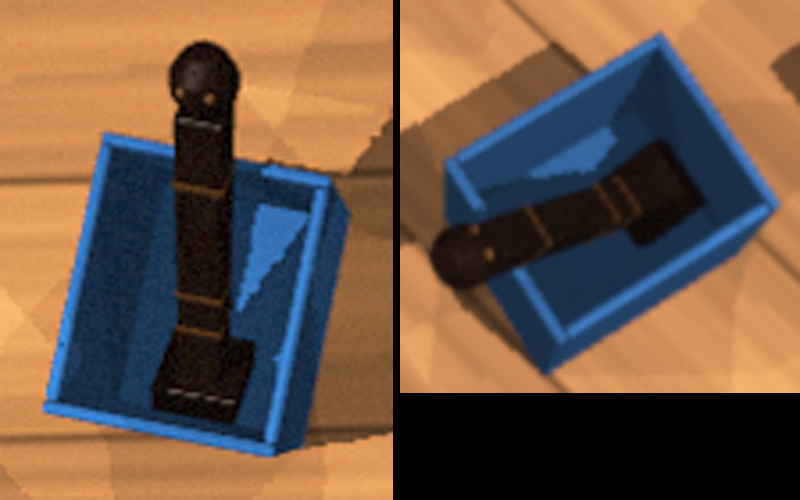

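The crop confirms the near-black figure in the deep blue crate, with its head out over the +x rim. In full-image pixels the head is at top (247,132) and side (317,262). The rim corners are clear in both views. Next I triangulate the crate and fit the figure's silhouette.

```bash
cat >> h.py <<'E'
from scipy.optimize import least_squares,minimize
def proj(c,X):
    p=np.atleast_2d(X)@np.array(c["R"]).T+np.ravel(c["t"]); s=p[:,:2]/p[:,2:]
    s=s*(1+c["k1"]*(s**2).sum(1,keepdims=True))
    return s*[c["fx"],c["fy"]]+[c["cx"],c["cy"]]
def tri(cs,us):
    return least_squares(lambda X:np.ravel([proj(c,X)[0]-u for c,u in zip(cs,us)]),[.6,.1,.1])
def box(w,z0,z1): return np.array([[a*w/2,b*w/2,z] for a in(-1,1) for b in(-1,1) for z in(z0,z1)])
th=np.random.default_rng(0).normal(size=(150,3)); th/=np.linalg.norm(th,axis=1)[:,None]
PARTS=[box(.056,0,.024),box(.028,.024,.238),th*.019+[0,0,.257]]
def pose(p): return Ro.from_euler("ZY",[p[3],p[4]]),np.array(p[:3])   # yaw, lean toward local +x
def sil(c,p):
    R,t=pose(p); m=np.zeros((400,640),np.uint8); S=4
    m=np.zeros((400*S,640*S),np.uint8)
    for P in PARTS:
        h=cv2.convexHull(((proj(c,R.apply(P)+t)+.5)*S).astype(np.int32)); cv2.fillConvexPoly(m,h,255)
    return cv2.resize(m,(640,400),interpolation=cv2.INTER_AREA)/255.
def mask(img,roi):
    m=np.zeros((400,640)); x0,x1,y0,y1=roi
    m[y0:y1,x0:x1]=img[y0:y1,x0:x1].max(2)<62
    n,l,s,_=cv2.connectedComponentsWithStats(cv2.morphologyEx(m.astype(np.uint8),cv2.MORPH_CLOSE,np.ones((5,5))))
    return (l==1+np.argmax(s[1:,4])).astype(float)
def fit(cs,ms,p0):
    f=lambda q:sum(np.abs(sil(c,np.array(q))-m).sum() for c,m in zip(cs,ms))
    s=np.array([.01,.01,.01,.1,.1]); best=None
    for k in range(3):
        S=np.vstack([p0]+[p0+s*np.eye(5)[i] for i in range(5)])
        r=minimize(f,p0,method="Nelder-Mead",options=dict(initial_simplex=S,maxiter=250)); p0=r.x; s=-s*.5
    return p0,r.fun
E
python3 - <<'E'
from h import *
import pickle
d=pickle.load(open("c0.pkl","rb")); cs=[d["top"],d["side"]]
T=np.array([(219.1,147.3),(282.7,160.4),(267,237.7),(202,224.3)])
S=np.array([(346.2,285.8),(313.2,234.8),(372.8,199.8),(405.6,247.4)])
C=[]
for a,b in zip(T,S):
    r=tri(cs,[a,b]); C.append(r.x); print(r.x.round(4),round(r.cost,2))
C=np.array(C); print("sides",[np.linalg.norm(C[i]-C[i-3]).round(4) for i in range(4)])
# crate fit with known size, z free
M=np.array([[.08325,.068,.158],[.08325,-.068,.158],[-.08325,-.068,.158],[-.08325,.068,.158]])
g=lambda p:np.ravel([proj(c,Ro.from_euler("z",p[3]).apply(M)+p[:3])-u for c,u in zip(cs,[T,S])])
r=least_squares(g,[.6,.1,0,-.2]); print("crate",r.x.round(4),r.cost)
cr=r.x
h=tri(cs,[(247.1,132.0),(317.4,261.7)]); print("head",h.x,h.cost)
ms=[mask(cs[0]["img"],(190,300,110,250)),mask(cs[1]["img"],(300,412,190,300))]
print([m.sum() for m in ms])
yaw=cr[3]; p0=np.array([*(h.x-.257*Ro.from_euler("ZY",[yaw,.7]).apply([0,0,1])),yaw,.7])
p,e=fit(cs,ms,p0); print("fig",p.round(4),e)
R,t=pose(p); Rc=Ro.from_euler("z",cr[3])
print("origin in crate",Rc.inv().apply(t-cr[:3]),"head in crate",Rc.inv().apply(R.apply([0,0,.257])+t-cr[:3]))
# overlay
o=[]
for c,m,(x,y) in zip(cs,ms,[(190,110),(300,190)]):
    im=c["img"].copy(); s=(sil(c,p)>.5).astype(np.uint8)
    cv2.drawContours(im,cv2.findContours(s,0,1)[0],-1,(255,255,0),1); o.append(cv2.resize(im[y:y+140,x:x+110],None,fx=3.5,fy=3.5))
cv2.imwrite("pics/ov0.png",np.hstack(o)[:,:,::-1])
E
```

```text
[0.576  0.2496 0.154 ] 0.84
[0.5464 0.118  0.1512] 0.29
[0.3868 0.1541 0.1442] 0.13
[0.4187 0.2849 0.1536] 0.01
sides [np.float64(0.135), np.float64(0.1638), np.float64(0.135), np.float64(0.1612)]
crate [ 0.4819  0.202  -0.0108 -0.223 ] 5.458787188942319
head [0.59201668 0.1785263  0.22152862] 0.019704367044640264
[np.float64(2736.0), np.float64(1582.0)]
fig [ 0.4301  0.2154  0.0252 -0.2243  0.6997] 1118.9215686274508
origin in crate [-0.05348788  0.00157231  0.03605844] head in crate [0.11202532 0.00134754 0.23266548]
```

```bash
sed -i 's/img\[y0:y1,x0:x1\].max(2)<62/(lambda i:(i.max(2)<75)\&(i[...,2].astype(int)-i[...,0]<15))(img[y0:y1,x0:x1])/' h.py
python3 - <<'E'
from h import *
import pickle
d=pickle.load(open("c0.pkl","rb")); cs=[d["top"],d["side"]]
T=np.array([(219.1,147.3),(282.7,160.4),(267,237.7),(202,224.3)])
S=np.array([(346.2,285.8),(313.2,234.8),(372.8,199.8),(405.6,247.4)])
M=np.array([[.08325,.068,.158],[.08325,-.068,.158],[-.08325,-.068,.158],[-.08325,.068,.158]])
g=lambda q:np.ravel([proj(c,Ro.from_euler("z",q[2]).apply(M)+[q[0],q[1],0])-u for c,u in zip(cs,[T,S])])
r=least_squares(g,[.48,.2,-.2]); cr=r.x; print("crate z=0",cr.round(4),r.cost)
ms=[mask(cs[0]["img"],(190,300,110,250)),mask(cs[1]["img"],(300,412,190,300))]
print([m.sum() for m in ms])
p,e=fit(cs,ms,np.array([.4301,.2154,.0252,-.2243,.6997])); print("fig",p.round(4),e)
R,t=pose(p); Rc=Ro.from_euler("z",cr[2]); b=np.array([cr[0],cr[1],0])
print("origin in crate",Rc.inv().apply(t-b),"head in crate",Rc.inv().apply(R.apply([0,0,.257])+t-b))
print("head",R.apply([0,0,.257])+t, "grip .205",R.apply([0,0,.205])+t,"r",np.hypot(*(R.apply([0,0,.205])+t)[:2]))
o=[]
for c,m,(x,y) in zip(cs,ms,[(190,110),(300,190)]):
    im=c["img"].copy(); s=(sil(c,p)>.5).astype(np.uint8)
    cv2.drawContours(im,cv2.findContours(s,0,1)[0],-1,(255,255,0),1); o.append(cv2.resize(im[y:y+140,x:x+110],None,fx=3.5,fy=3.5))
cv2.imwrite("pics/ov0.png",np.hstack(o)[:,:,::-1])
E
```

```text
crate z=0 [ 0.4826  0.2014 -0.2228] 11.334424271826638
[np.float64(1854.0), np.float64(1358.0)]
fig [ 0.4327  0.2148  0.0244 -0.2253  0.6892] 293.12549019607843
origin in crate [-0.05166885  0.00208295  0.02444989] head in crate [0.1117577  0.00166419 0.2227945 ]
head [0.59194917 0.17832316 0.2227945 ] grip .205 [0.55971816 0.18571142 0.18266252] r 0.5897229473173209
```

View pics/ov0.png

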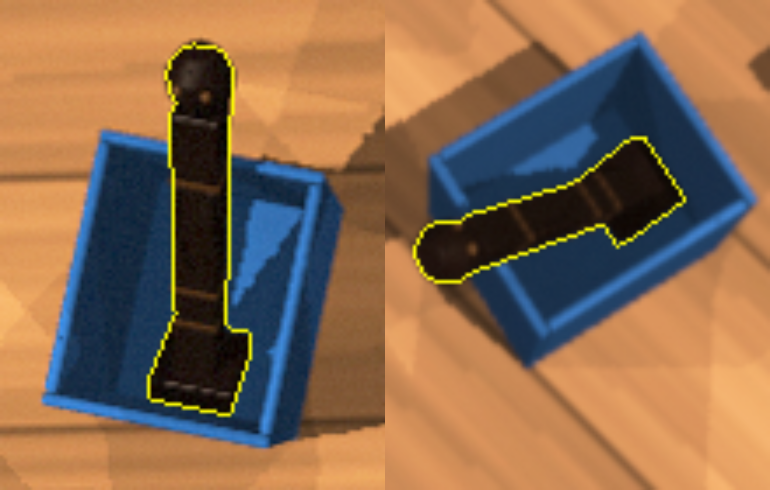

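The overlay fits the figure in both views. The fitted lean is 39.5°, and its height and wall contact match the text.

I plan to grip the shaft near s = 218 mm from the crate's +y side, with the tool sloped 45° and the jaws closing in the lean plane. Tipping is then a 40° turn.

```bash
cat >> h.py <<'E'
from scipy.spatial.transform import Slerp
FIG=np.array([.4327,.2148,.0244,-.2253,.6892]); CR=np.array([.4826,.2014,-.2228])
def grasp(fig,s,phi,off=0.):
    R,t=pose(fig); M=R.as_matrix(); z=-np.cos(phi)*M[:,1]-np.sin(phi)*M[:,2]; y=M[:,0]
    return t+s*M[:,2]+(.019-off)*z, Ro.from_matrix(np.column_stack([np.cross(y,z),y,z]))
def cur():
    s=ctrl.get_state(); return np.array(s["eef_pos"]),Ro.from_quat(s["tcp_rot"])
def plan(wps,step=.06,rstep=.18,start=None):
    p,R=start or cur(); rows=[]
    for q,Q in wps:
        n=int(np.ceil(max(np.abs(R.inv().apply(q-p)).max()/step,np.linalg.norm((R.inv()*Q).as_rotvec())/rstep,1)))
        sl=Slerp([0,1],Ro.concatenate([R,Q])); P0=p.copy(); 
        a,A=p,R
        for k in range(1,n+1):
            b,B=P0+(q-P0)*k/n,sl(k/n)
            rows.append([*np.round(A.inv().apply(b-a)*100,2),*np.round((A.inv()*B).as_rotvec(),3)]); a,A=b,B
        p,R=q,Q
    return rows
def show(rows,jaw):
    for i,r in enumerate(rows): print(i,[float(v)+0 for v in r]+[jaw])
E
python3 - <<'E'
from h import *
p,R=cur(); g,G=grasp(FIG,.218,np.pi/4); b,_=grasp(FIG,.218,np.pi/4,.12)
print("grasp TCP",g,"pre",b,"\n",G.as_matrix().round(2),"turn",(R.inv()*G).as_rotvec())
sl=Slerp([0,1],Ro.concatenate([R,G]))
w=[(np.array([.36,-.5,.42]),sl(.0)),(np.array([.62,-.12,.45]),sl(.4)),(b+[0,.0,.10],G)]
show(plan(w,.058,.17),1)
E
```

```text
grasp TCP [0.55649791 0.17264325 0.18227404] pre [0.62804981 0.24329708 0.24775962] 
 [[-0.28  0.75 -0.6 ]
 [ 0.79 -0.17 -0.59]
 [-0.55 -0.64 -0.55]] turn [ 0.17742536 -1.05826787 -1.26320998]
0 [5.59, -2.52, -4.74, 0.0, 0.0, 0.0, 1]
1 [5.59, -2.52, -4.74, 0.0, 0.0, 0.0, 1]
2 [5.59, -2.52, -4.74, 0.0, 0.0, 0.0, 1]
3 [5.59, -2.52, -4.74, 0.0, 0.0, 0.0, 1]
4 [5.78, -5.05, -0.49, 0.012, -0.071, -0.084, 1]
5 [6.14, -4.55, -0.85, 0.012, -0.071, -0.084, 1]
6 [6.43, -4.04, -1.24, 0.012, -0.071, -0.084, 1]
7 [6.64, -3.5, -1.66, 0.012, -0.071, -0.084, 1]
8 [6.78, -2.96, -2.1, 0.012, -0.071, -0.084, 1]
9 [6.84, -2.41, -2.55, 0.012, -0.071, -0.084, 1]
10 [4.76, -4.06, 0.67, 0.018, -0.106, -0.126, 1]
11 [5.28, -3.41, 0.21, 0.018, -0.106, -0.126, 1]
12 [5.66, -2.72, -0.32, 0.018, -0.106, -0.126, 1]
13 [5.9, -2.0, -0.89, 0.018, -0.106, -0.126, 1]
14 [5.98, -1.27, -1.49, 0.018, -0.106, -0.126, 1]
15 [5.9, -0.55, -2.1, 0.018, -0.106, -0.126, 1]
```

{"method": "send_rows", "body": {
  "series": [
    [[4.0,-1.8,-3.4,0,0,0,1],[4.0,-1.8,-3.4,0,0,0,1],[4.0,-1.8,-3.4,0,0,0,1],[4.0,-1.8,-3.4,0,0,0,1],[4.0,-1.8,-3.4,0,0,0,1],[3.6,-3.6,-0.5,0.01,-0.06,-0.07,1],[3.8,-3.4,-0.7,0.01,-0.06,-0.07,1],[4.0,-3.2,-0.9,0.01,-0.06,-0.07,1],[4.2,-2.9,-1.1,0.01,-0.06,-0.07,1],[4.3,-2.7,-1.3,0.01,-0.06,-0.07,1]]
  ]
}}

```text
time: 1.35
eef_pos: [0.4689, -0.2909, 0.4259]
tcp_rot: [0.943, 0.296, -0.152, -0.006]
contact_force: [0.8, -0.5, -0.2]
opening: 1.002
finger_force: 0.0
```

```bash
sed -i 's/np.abs(R.inv().apply(q-p)).max()/np.linalg.norm(q-p)/' h.py
cat > nxt.py <<'E'
from h import *
p,R=cur(); g,G=grasp(FIG,.218,np.pi/4); b,_=grasp(FIG,.218,np.pi/4,.12)
print(p,ctrl.get_state()["qpos"].round(2),"rem",(R.inv()*G).as_rotvec().round(3))
sl=Slerp([0,1],Ro.concatenate([R,G]))
show(plan([(np.array([.62,-.10,.45]),sl(.45)),(b+[0,.0,.10],G),(b,G)],.058,.17),1)
E
python3 nxt.py
```

```text
[ 0.46891649 -0.29091512  0.42589018] [-0.63  0.05  1.51 -0.24  1.76  0.31] rem [ 0.124 -0.756 -0.911]
0 [4.35, -1.52, -1.63, 0.011, -0.068, -0.082, 1]
1 [4.34, -1.18, -1.92, 0.011, -0.068, -0.082, 1]
2 [4.29, -0.85, -2.2, 0.011, -0.068, -0.082, 1]
3 [4.19, -0.53, -2.48, 0.011, -0.068, -0.082, 1]
4 [4.04, -0.22, -2.76, 0.011, -0.068, -0.082, 1]
5 [4.64, -2.16, -0.23, 0.01, -0.059, -0.072, 1]
6 [4.76, -1.82, -0.49, 0.01, -0.059, -0.072, 1]
7 [4.84, -1.49, -0.76, 0.01, -0.059, -0.072, 1]
8 [4.88, -1.15, -1.03, 0.01, -0.059, -0.072, 1]
9 [4.88, -0.81, -1.31, 0.01, -0.059, -0.072, 1]
10 [4.84, -0.47, -1.6, 0.01, -0.059, -0.072, 1]
11 [4.76, -0.15, -1.88, 0.01, -0.059, -0.072, 1]
12 [2.73, 3.18, 2.73, 0.0, 0.0, 0.0, 1]
13 [2.73, 3.18, 2.73, 0.0, 0.0, 0.0, 1]
```

{"method": "send_rows", "body": {
  "series": [
    [[4.3,-1.5,-1.6,0.011,-0.068,-0.082,1],[4.3,-1.2,-1.9,0.011,-0.068,-0.082,1],[4.3,-0.9,-2.2,0.011,-0.068,-0.082,1],[4.2,-0.5,-2.5,0.011,-0.068,-0.082,1],[4.0,-0.2,-2.8,0.011,-0.068,-0.082,1],[4.6,-2.2,-0.2,0.01,-0.06,-0.072,1],[4.8,-1.8,-0.5,0.01,-0.06,-0.072,1],[4.8,-1.5,-0.8,0.01,-0.06,-0.072,1],[4.9,-1.2,-1.0,0.01,-0.06,-0.072,1],[4.9,-0.8,-1.3,0.01,-0.06,-0.072,1]]
  ]
}}

```text
time: 2.6
eef_pos: [0.6244, 0.1446, 0.3769]
tcp_rot: [0.67, 0.601, -0.435, -0.018]
contact_force: [0.4, -0.4, 1.0]
opening: 1.001
finger_force: 0.0
```

```bash
sed -i 's/^show.*/show(plan([(b+[0,.0,.10],G),(b,G)],.058,.17),1)/' nxt.py; python3 nxt.py
```

```text
[0.62443686 0.14455291 0.37690812] [ 0.21  0.59  1.08 -0.49  2.25  0.16] rem [ 0.018 -0.116 -0.141]
0 [4.85, -0.43, -1.67, 0.009, -0.058, -0.071, 1]
1 [4.77, -0.1, -1.95, 0.009, -0.058, -0.071, 1]
2 [2.73, 3.18, 2.73, 0.0, 0.0, 0.0, 1]
3 [2.73, 3.18, 2.73, 0.0, 0.0, 0.0, 1]
```

{"method": "send_rows", "body": {
  "series": [
    [[4.8,-0.4,-1.7,0.009,-0.058,-0.071,1],[4.8,-0.1,-2.0,0.009,-0.058,-0.071,1],[2.7,3.2,2.7,0,0,0,1],[2.7,3.2,2.7,0,0,0,1],[0,0,0,0,0,0,1]]
  ]
}}

```text
time: 3.22
eef_pos: [0.6284, 0.2414, 0.2431]
tcp_rot: [0.598, 0.642, -0.48, -0.022]
contact_force: [0.2, -0.3, -0.6]
opening: 1.0
finger_force: 0.0
```

```bash
cat > nxt.py <<'E'
from h import *
p,R=cur(); g,G=grasp(FIG,.218,np.pi/4); b,_=grasp(FIG,.218,np.pi/4,.12)
print(p,b,ctrl.get_state()["qpos"].round(2),"rem",(R.inv()*G).as_rotvec().round(3))
show(plan([(g,G)],.03,.17),1)
c=ctrl.read_camera("wrist"); H=np.array(c["hand_eye"]); print(H.round(3))
# wrist as projected camera
Rw=R.as_matrix()@H[:3,:3]; tw=R.as_matrix()@H[:3,3]+p
c["R"]=Rw.T; c["t"]=-Rw.T@tw
im=c["img"].copy(); s=(sil(c,FIG)>.5).astype(np.uint8)
cv2.drawContours(im,cv2.findContours(s,0,1)[0],-1,(255,255,0),1)
cv2.imwrite("pics/wrist1.png",im[:,:,::-1])
E
python3 nxt.py
```

```text
[0.62836533 0.2413772  0.24313364] [0.62804981 0.24329708 0.24775962] [ 0.35  0.8   1.04 -0.45  2.21  0.18] rem [-0.009  0.003  0.003]
0 [-0.01, -0.06, 2.91, -0.002, 0.001, 0.001, 1]
1 [-0.02, -0.07, 2.91, -0.002, 0.001, 0.001, 1]
2 [-0.02, -0.07, 2.91, -0.002, 0.001, 0.001, 1]
3 [-0.02, -0.08, 2.91, -0.002, 0.001, 0.001, 1]
[[-0.001 -0.947 -0.322  0.083]
 [ 1.    -0.001  0.001  0.   ]
 [-0.001 -0.322  0.947 -0.142]
 [ 0.     0.     0.     1.   ]]
```

View pics/wrist1.png

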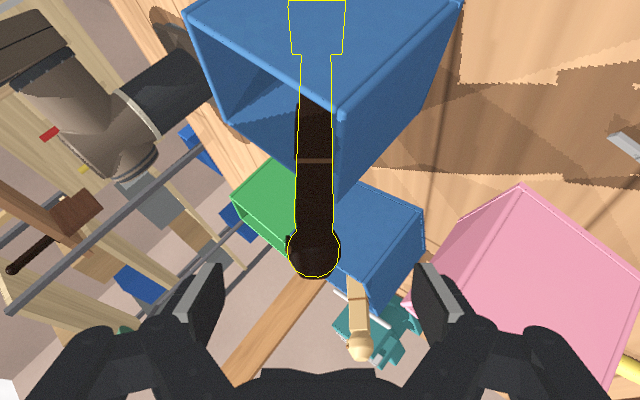

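The wrist view confirms the fit: the dark head is at (313,252), on the predicted outline and centred between the fingers at about (205,300) and (435,300). I go in and close.

{"method": "send_rows", "body": {
  "series": [
    [[0,-0.1,2.9,0,0,0,1],[0,-0.1,2.9,0,0,0,1],[0,-0.1,2.9,0,0,0,1],[0,0,2.9,0,0,0,1],[0,0,0,0,0,0,1],[0,0,0,0,0,0,0]]
  ],
  "force": 50
}}

```text
time: 4.03
eef_pos: [0.5605, 0.1747, 0.1911]
tcp_rot: [0.602, 0.643, -0.473, -0.018]
contact_force: [-0.4, 0.4, -0.1]
opening: 0.82
finger_force: 0.0
```

{"method": "send_rows", "body": {
  "series": [
    [[0,0,0,0,0,0,-1],[0,0,0,0,0,0,-1],[0,0,0,0,0,0,-1],[0,0,0,0,0,0,-1],[0,0,0,0,0,0,-1],[0,0,0,0,0,0,-1]]
  ],
  "force": 50
}}

```text
time: 4.78
eef_pos: [0.5594, 0.1742, 0.1888]
tcp_rot: [0.601, 0.643, -0.475, -0.019]
contact_force: [4.6, 0.5, 3.5]
opening: 0.32
finger_force: 53.7
```

```bash
cat > nxt.py <<'E'
from h import *
p,R=cur(); g,G=grasp(FIG,.218,np.pi/4); s=ctrl.get_state()
print("err in tool mm",(G.inv().apply(p-g)*1000).round(1),s["qpos"].round(2),"rot",(R.inv()*G).as_rotvec().round(3),s["contact_force"],s["wrist_torque"],s["opening"],s["finger_force"])
# figure pose in tool as grasped (shift from jaw centring neglected), path to upright
Rf,tf=pose(FIG); rel_R=R.inv()*Rf; rel_t=R.inv().apply(tf-p)
Rc=Ro.from_euler("z",CR[2]); wps=[]
for x,z,l in [(-.046,.032,.62),(-.040,.034,.35),(-.028,.030,.1),(-.020,.022,.0)]:
    F=np.r_[Rc.apply([x,.001,0])+[CR[0],CR[1],z],CR[2],l]; A,t=pose(F)
    Q=A*rel_R.inv(); wps.append((t-Q.apply(rel_t),Q)); print("wp",wps[-1][0].round(3))
show(plan(wps,.03,.09),-1)
E
python3 nxt.py
```

```text
err in tool mm [-3.1 -2.2 -6.2] [ 0.3   0.64  1.38 -0.44  2.01  0.23] rot [ 0.002 -0.002 -0.003] [4.59204104 0.49053889 3.46176768] [ 0.21703002 -0.40006934  0.17437973] 0.3202478885501468 53.73678617893973
wp [0.553 0.175 0.205]
wp [0.51  0.185 0.233]
wp [0.471 0.193 0.24 ]
wp [0.459 0.196 0.233]
0 [-0.68, -1.5, -0.58, -0.05, -0.001, 0.047, -1]
1 [0.05, -1.31, 0.05, -0.048, 0.0, 0.048, -1]
2 [-0.01, -1.32, -0.01, -0.048, 0.0, 0.048, -1]
3 [-0.07, -1.31, -0.07, -0.048, 0.0, 0.048, -1]
4 [-0.14, -1.3, -0.14, -0.048, 0.0, 0.048, -1]
5 [0.16, -1.32, 0.16, -0.059, 0.0, 0.059, -1]
6 [0.08, -1.33, 0.08, -0.059, 0.0, 0.059, -1]
7 [0.0, -1.34, 0.0, -0.059, 0.0, 0.059, -1]
8 [0.3, -0.62, 0.3, -0.035, 0.0, 0.035, -1]
9 [0.27, -0.64, 0.28, -0.035, 0.0, 0.035, -1]
```

The grip is good: 27 mm opening, 54 N. Tip it up, staying clear of the walls and a little above the floor.

{"method": "send_rows", "body": {
  "series": [
    [[-0.7,-1.5,-0.6,-0.05,0,0.048,-1],[0,-1.3,0,-0.048,0,0.048,-1],[0,-1.3,0,-0.048,0,0.048,-1],[-0.1,-1.3,-0.1,-0.048,0,0.048,-1],[-0.1,-1.3,-0.1,-0.048,0,0.048,-1],[0.2,-1.3,0.2,-0.059,0,0.059,-1],[0.1,-1.3,0.1,-0.059,0,0.059,-1],[0,-1.3,0,-0.059,0,0.059,-1],[0.3,-0.6,0.3,-0.035,0,0.035,-1],[0.3,-0.6,0.3,-0.035,0,0.035,-1]]
  ]
}}

```text
time: 6.02
eef_pos: [0.4585, 0.1962, 0.2294]
tcp_rot: [0.723, 0.576, -0.298, 0.238]
contact_force: [-0.3, -0.4, -3.1]
opening: 0.321
finger_force: 52.9
```

{"method": "send_rows", "body": {
  "series": [
    [[0,0,0,0,0,0,-1],[0,0,0,0,0,0,-1]]
  ]
}}

```text
time: 6.28
eef_pos: [0.4599, 0.196, 0.2306]
tcp_rot: [0.723, 0.576, -0.298, 0.238]
contact_force: [-0.0, 0.9, -3.2]
opening: 0.325
finger_force: 52.9
```

```bash
cat > look.py <<'E'
import sys
from h import *
n=sys.argv[1]; s=ctrl.get_state(); p,R=cur()
print(p.round(4),s["qpos"].round(2),s["contact_force"].round(1),s["wrist_torque"].round(2),s["opening"],s["finger_force"])
print(R.as_matrix().round(3))
o=[]
for k,(x,y) in [("top",(170,100)),("side",(290,150))]:
    c=ctrl.read_camera(k); np.save(f"{k}_{n}.npy",c["img"])
    o.append(cv2.resize(c["img"][y:y+160,x:x+130],None,fx=3,fy=3,interpolation=cv2.INTER_CUBIC))
cv2.imwrite(f"pics/{n}.png",np.hstack(o)[:,:,::-1])
E
python3 look.py up1
```

```text
[0.4599 0.196  0.2306] [ 0.47  0.24  1.78 -0.58  1.68  0.8 ] [-0.   0.9 -3.2] [ 0.59 -0.21  0.02] 0.3249531263869192 52.897885916920586
[[ 0.159  0.975 -0.157]
 [ 0.69  -0.224 -0.688]
 [-0.706  0.001 -0.708]]
```

View pics/up1.png

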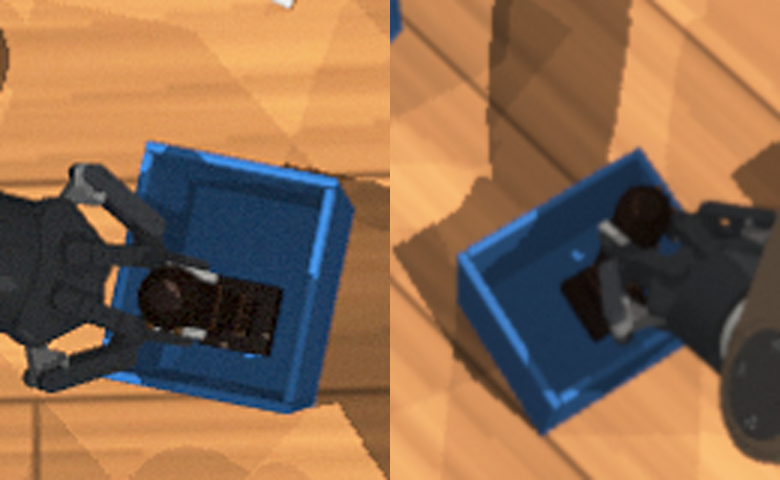

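The figure is close to upright and inside the crate: head at top (225,199) and side (374,222). A sideways tilt is possible, so I compare with the prediction.

```bash
cat > chk.py <<'E'
from h import *
import pickle
d=pickle.load(open("c0.pkl","rb")); cs=[d["top"],d["side"]]
p,R=cur(); g,G=grasp(FIG,.218,np.pi/4); Rf,tf=pose(FIG)
# grasp-time tool pose
p0,R0=np.array([.5594,.1742,.1888]),Ro.from_quat([.601,.643,-.475,-.019])
F=R*R0.inv()*Rf; t=R.apply(R0.inv().apply(tf-p0))+p
print("pred axis",F.as_matrix()[:,2].round(3),"origin",t.round(4),"crate",Ro.from_euler("z",-CR[2]).apply(t-[CR[0],CR[1],0]).round(4))
h=tri(cs,[(225,199.3),(374,222.3)]); print("head meas",h.x.round(4),h.cost,"pred",(F.apply([0,0,.257])+t).round(4))
for c in cs:
    print("head px",proj(c,F.apply([0,0,.257])+t).round(1).tolist())
    for z in (0,.024): print(z,proj(c,F.apply([[a*.028,b*.028,z] for a,b in((1,1),(1,-1),(-1,-1),(-1,1))])+t).round(1).tolist())
E
python3 chk.py
```

```text
pred axis [ 0.001 -0.     1.   ] origin [0.4648 0.2065 0.0199] crate [-0.0184  0.0011  0.0199]
head meas [0.4621 0.2091 0.2729] 0.57540803274946 pred [0.4651 0.2064 0.2769]
head px [[226.5, 196.9]]
0 [[241.7, 190.0], [264.5, 194.7], [259.7, 217.5], [236.8, 212.9]]
0.024 [[239.8, 189.2], [263.2, 194.0], [258.2, 217.4], [234.7, 212.6]]
head px [[373.0, 221.8]]
0 [[357.0, 265.2], [345.0, 246.6], [363.4, 235.4], [375.5, 253.8]]
0.024 [[357.9, 263.4], [345.6, 244.4], [364.4, 233.0], [376.8, 251.7]]
```

Prediction and measurement agree to about 3 mm and the axis is vertical. The underside is about 12 mm above the crate floor, so I lower it gently until the force shows contact.

{"method": "send_rows", "body": {
  "series": [
    [[0.2,0,0.2,0,0,0,-1],[0.2,0,0.2,0,0,0,-1],[0.1,0,0.1,0,0,0,-1],[0.1,0,0.1,0,0,0,-1],[0,0,0,0,0,0,-1]]
  ]
}}

```text
time: 7.0
eef_pos: [0.4601, 0.1961, 0.2228]
tcp_rot: [0.723, 0.575, -0.298, 0.239]
contact_force: [0.0, -0.7, -2.4]
opening: 0.32
finger_force: 52.9
```

{"method": "send_rows", "body": {
  "series": [
    [[0.1,0,0.1,0,0,0,-1],[0,0,0,0,0,0,-1],[0,0,0,0,0,0,-1]]
  ]
}}

```text
time: 7.38
eef_pos: [0.4602, 0.1961, 0.2216]
tcp_rot: [0.723, 0.575, -0.298, 0.239]
contact_force: [-0.2, 0.7, -3.1]
opening: 0.324
finger_force: 52.9
```

{"method": "send_rows", "body": {
  "series": [
    [[0.1,0,0.1,0,0,0,-1],[0,0,0,0,0,0,-1],[0,0,0,0,0,0,-1]]
  ]
}}

```text
time: 7.75
eef_pos: [0.4602, 0.1961, 0.2201]
tcp_rot: [0.723, 0.575, -0.298, 0.239]
contact_force: [-0.0, 0.8, -2.8]
opening: 0.317
finger_force: 52.9
```

{"method": "send_rows", "body": {
  "series": [
    [[0.1,0,0.1,0,0,0,-1],[0,0,0,0,0,0,-1],[0,0,0,0,0,0,-1]]
  ]
}}

```text
time: 8.12
eef_pos: [0.4604, 0.1962, 0.2191]
tcp_rot: [0.723, 0.575, -0.298, 0.239]
contact_force: [-0.8, -0.4, -0.8]
opening: 0.32
finger_force: 53.1
```

{"method": "send_rows", "body": {
  "series": [
    [[0.05,0,0.05,0,0,0,-1],[0,0,0,0,0,0,-1],[0,0,0,0,0,0,-1]]
  ]
}}

```text
time: 8.5
eef_pos: [0.4605, 0.1962, 0.219]
tcp_rot: [0.724, 0.575, -0.298, 0.239]
contact_force: [-0.5, 1.5, 4.5]
opening: 0.317
finger_force: 53.7
```

```bash
python3 look.py up2; python3 chk.py | head -1
```

```text
[0.4605 0.1962 0.219 ] [ 0.47  0.25  1.79 -0.58  1.66  0.81] [-0.5  1.5  4.5] [ 0.04  0.27 -0.08] 0.3172640588751687 53.69301592249485
[[ 0.162  0.975 -0.155]
 [ 0.69  -0.224 -0.689]
 [-0.706  0.004 -0.708]]
pred axis [-0.001  0.     1.   ] origin [0.4653 0.2066 0.0078] crate [-0.018   0.0012  0.0078]
```

View pics/up2.png

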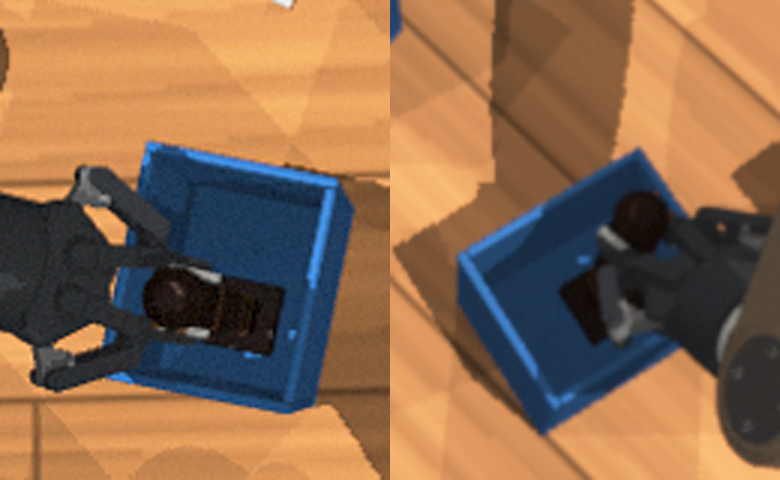

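The base rests flat on the floor at the predicted 7.8 mm, with 4.5 N support and the axis vertical. The head is at top (227,198). I open gradually and back off along the tool axis.

{"method": "send_rows", "body": {
  "series": [
    [[0,0,0,0,0,0,-0.3],[0,0,0,0,0,0,-0.2],[0,0,0,0,0,0,0],[0,0,0,0,0,0,0.3],[0,0,0,0,0,0,0.6],[0,0,0,0,0,0,1],[0,0,0,0,0,0,1],[0,0,0,0,0,0,1]]
  ],
  "force": 20
}}

```text
time: 9.6
eef_pos: [0.4602, 0.1962, 0.218]
tcp_rot: [0.723, 0.575, -0.298, 0.239]
contact_force: [0.2, -1.1, 0.1]
opening: 1.004
finger_force: 0.0
```

{"method": "send_rows", "body": {
  "series": [
    [[0,0,-1.0,0,0,0,1],[0,0,-2.0,0,0,0,1],[0,0,-3.0,0,0,0,1],[0,0,-4.0,0,0,0,1],[0,0,-4.0,0,0,0,1],[0,0,-4.0,0,0,0,1],[0,0,0,0,0,0,1],[0,0,0,0,0,0,1]]
  ]
}}

```text
time: 10.6
eef_pos: [0.488, 0.3201, 0.345]
tcp_rot: [0.723, 0.575, -0.298, 0.239]
contact_force: [0.9, -0.1, -1.1]
opening: 1.004
finger_force: 0.0
```

```bash
python3 look.py done
```

```text
[0.488  0.3201 0.345 ] [ 0.61  0.36  1.41 -0.54  1.95  0.78] [ 0.9 -0.1 -1.1] [ 0.29 -0.09  0.03] 1.0035956903269507 0.0
[[ 0.16   0.975 -0.156]
 [ 0.69  -0.224 -0.689]
 [-0.706  0.002 -0.708]]
```

View pics/done.png

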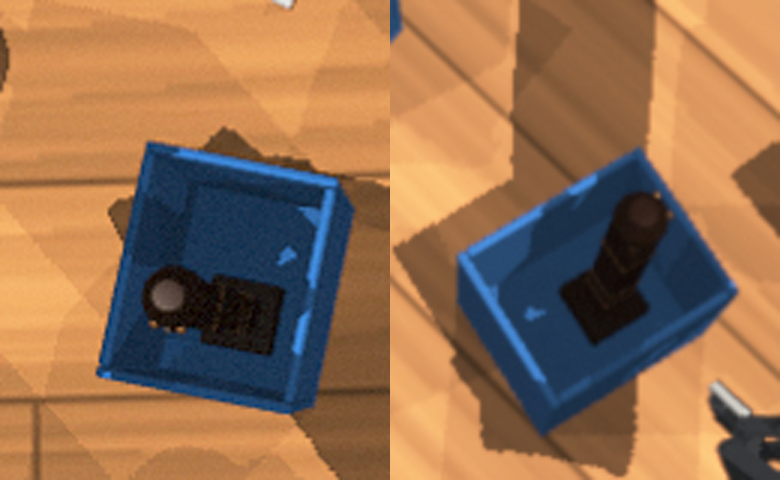

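The dark figure stands alone, upright on its base inside the crate, with the head at top (227,198) and side (374,221) as predicted for upright. The gripper is clear.

```bash
python3 -c "
from plant import ctrl
print(ctrl.sign_off())"
```

```text
the job is handed in; nothing more can be done
None
```

The dark figure now stands upright on its own base on the floor of its blue crate, released with the gripper clear; the pale figure was not touched, and the job was handed in at about 10.7 s.

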